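Centre a bowl on the banding wheel

ROBOT

A 6-joint arm with a two-finger parallel gripper is mounted at the origin on the work surface. World frame = base frame: x ahead of the robot, y to its left, z up, the work surface at z = 0. Lengths are in m, angles in degrees, forces in N, time in s.
With the tool pointing down it reaches from about 0.4 to 0.825 m from the base axis. Payload 7 kg.
Tool frame: the origin (TCP) lies between the finger pads; the fingertips stand 22 mm ahead of it and the grasp point (between the pads) lies 3 mm ahead of it; z points along the fingers, y is the line along which they close (so a half turn about z gives the same grasp; the last joint's range is limited). The gripper opens to 88 mm and grips with 3 to 60 N. Pads are 19 mm wide; open, the fingers measure 130 mm over their backs; the gripper's body (78 mm by 193 mm) begins 47 mm behind the grasp point.
Start: joints at [82.741, 20.546, 0.682, 0, -70.136, -16.507], TCP at [0.272, 0.618, 0.249] pointing down, gripper open.
Joint ranges: [-176.03, 176.03], [-82.01, 121.73], [-58.28, 71.71], [-173.87, 95.51], [-174.79, -0.11], [-173.66, 173.66]. Speed limits (degrees/s): [136.94, 136.94, 172.46, 180, 180, 180].

INTERFACE

Orientations are given as [roll, pitch, yaw] about the fixed x, y, z axes, in that order (R = Rz(yaw) Ry(pitch) Rx(roll)).
In Python, from plant import ctrl gives the robot as it stands.
- The arm moves only by the tool apply_moves, never from a script. Its argument "targets" is a list of rows, each an object with "travel": the shift along the tool's x, y, z in mm, a list of three; "roll": the turn about the tool's z in degrees; "jaw": the finger opening in mm, from 0 to 87.6. In form: [{"travel": [tx, ty, tz], "roll": roll, "jaw": jaw}, ...]. A call has 1 to 10 rows; each row shifts and turns the commanded pose from where the row before left it, along the tool's axes as they then stand; what a row does not reach is not made up. A row lasts 1/10 s, in which the tool goes at most 50 mm and 8.59 degrees, less where a joint would pass 70% of its speed; a pose out of reach is approached as far as the arm can. A call with a gripper value outside its range is refused whole. The fingers move at their own pace and stop on an object; the grip force is fixed at half the most. Time passes only in rows, so rows that do not move let the fingers close. It gives the time, the measured TCP pose, the force, the opening and the grip force at its end, in the units of the state.
- ctrl.get_obs(): the state, without advancing time (a new reading comes with each control period).
- ctrl.snapshot(name): name is "scene" or "top" or "wrist"; returns the picture (400x640x3 uint8, red, green, blue); there is no depth.
- ctrl.calibration(name): a dict with "K" (3x3 intrinsics, pixels), "extrinsics" (4x4, takes a point from camera to world coordinates); the wrist camera has in their place "hand_eye" (4x4, takes a point from camera to tool coordinates, whose origin is the TCP and whose axes are the flange's). Camera axes: x right, y down, z forward; pixel columns grow to the right and rows downward; lengths in m; the calibration is good to about 2 mm. A picture is of the moment at which its call begins: read the wrist's pose just before it. calibration takes no time and is no camera call.
- ctrl.close_job(): hands the job in; it is judged then, once.
The state is a dict: "clock": time; "joint_pos": joint angles; "qvel": joint speeds; "tau": joint torques, N m; "tool_pos": TCP position; "orientation": TCP orientation; "force": force on the tool from outside, world axes, zero at the start; "moment": the same for the moment, N m; "opening": finger opening in m; "gripper_force": force on a finger pad.
Only numpy, scipy, OpenCV 4.12 (cv2) and the standard library are available. Lean on these libraries where they do the work, as an engineer would, in place of code of your own. Each camera call takes 0.05 s, during which the arm holds its last target. There are 200 camera calls.

TASK

Centre the bowl on the banding wheel so that a painted band would run true: nudge it gently along the wheel head with the fingertips until it stands in the middle, evenly inside the wheel's rings. Push it only, without lifting, squeezing or tipping it, leave the other pots and jars where they are, and finish with the bowl and the wheel at rest.

Things in the scene. Friction and masses are not known exactly. Their poses are not given: they have to be found in the camera images.
- bowl: Off-white bisque bowl with teal brush marks, 58 mm high, 0.24 to 0.42 kg, loose on the wheel head, 26 to 40 mm off centre in any direction. Origin: centre of its foot's underside, z up; yaw means nothing. Outside radius: foot 37 mm, 50 mm at 16 mm up, widest 55 mm at 30 mm up, rim 52.5 mm. Open, wall 5 mm. Slides with dry friction and stops when the push stops.
- wheel_centre (a point): Centre of the top face of the banding wheel's head, on its axis, z up, 90 mm above the table. The head is a flat dark grey disc, 220 mm across, 9 mm thick, with light rings of 65, 80 and 95 mm radius, on a black pedestal fixed to the table. Seen from above, a centred bowl leaves an even 10 mm gap to the innermost ring.
- wheel_head (a joint): Turn of the wheel head about its upright axis, rad, anticlockwise from above positive, free to turn with a slight drag (0.03 N m). A push that does not point at the axis may also turn it; its angle does not matter.
- glaze_jar: Bystander: closed jar with a blue lid, 60 mm in diameter, 70 mm high. Origin at the centre of its underside.
- mug: Bystander: terracotta mug with a handle, 76 mm in diameter, 85 mm high. Origin at the centre of its underside.
- glaze_bottle: Bystander: bottle with a red cap, 48 mm in diameter, 115 mm high. Origin at the centre of its underside.
- dip_cup: Bystander: small open blue cup, 72 mm in diameter, 50 mm high. Origin at the centre of its underside.
Not all that is in view belongs to the job. What is meant by the bowl is not pink, and is the smaller of those in its own colour.

How it is judged (in metres and radians):
At the end, for the whole second after the job is handed in: The bowl stands upright on the wheel head with its centre within 5 mm of the wheel's axis, and bowl and wheel are at rest (horizontal distance between bowl and wheel_centre below 0.005 m and z of bowl in the frame of wheel_centre between -0.003 and 0.003 m and angle between bowl's own z axis and vertical below 0.06 rad and linear speed of bowl below 0.01 m/s and velocity of joint wheel_head between -0.1 and 0.1 rad/s); the robot touches nothing.
It fails at once if the bowl is lifted off the wheel head (5 mm) (z of bowl in the frame of wheel_centre above 0.005 m).
It fails at once if the bowl is tipped (more than 0.2 rad) (angle between bowl's own z axis and vertical above 0.2 rad).
It fails at once if the bowl is pushed or squeezed hard (more than 15 N) (contact force between the fingers and bowl above 15 N).
It fails at once if another pot or jar is disturbed (15 mm) (distance of any of glaze_jar, mug, glaze_bottle, dip_cup from where it was at the start of the episode above 0.015 m).
It also fails if it takes over 40 s, if anything falls off the work surface, if the arm or the gripper's body presses on something with over 40 N, if the wrist force passes 120 N, or if a joint passes its speed limit or range.

## Working session

There is one attempt and no reset: what is moved stays moved. The work goes in short steps, Python scripts to look and compute and a tool call to move; the robot and the scene stay as the last step left them, time stands still between calls to the robot, and variables do not carry over. Pictures are saved under pics/ and viewed, at most 10 in all, crops included, and the job is handed in when it is done.

Besides the shell and the picture viewer there is one more tool, called after "Request:" as name(argument=value, ...) on one line, values as JSON. apply_moves: Moves the arm, as the interface text tells. Its arguments: {"type":"object","properties":{"targets":{"type":"array","items":{"type":"object","properties":{"travel":{"type":"array","items":{"type":"number"}},"roll":{"type":"number"},"jaw":{"type":"number"}}}}},"required":["targets"]}

```bash
mkdir -p pics; ls; python3 - <<'E'
from plant import ctrl
import cv2,numpy as np
o=ctrl.get_obs();print({k:np.round(v,3) for k,v in o.items()})
a=[]
for n in("scene","top"):
    p=ctrl.snapshot(n);cv2.imwrite(f"pics/{n}0.png",p[:,:,::-1])
    c=ctrl.calibration(n);print(n,np.round(c["K"],1).tolist(),np.round(c["extrinsics"],4).tolist())
E
```

```text
pics
{'clock': np.float64(0.0), 'joint_pos': array([ 8.2741e+01,  2.0592e+01,  6.3300e-01, -1.9000e-02, -7.0137e+01,
       -1.6508e+01]), 'qvel': array([-0.033, -0.009, -0.05 , -0.021, -0.059, -0.007]), 'tau': array([ 0.0000e+00, -5.8271e+01,  2.9304e+01,  6.9970e+00,  7.0000e-03,
       -0.0000e+00]), 'tool_pos': array([0.272, 0.617, 0.248]), 'orientation': array([ 1.79904e+02, -1.00000e-02, -2.37730e+01]), 'force': array([ 0.527, -0.395,  0.552]), 'moment': array([-0.011,  0.009,  0.01 ]), 'gripper_force': np.float64(0.0), 'opening': np.float64(0.087)}
scene [[410.1, 0.0, 314.5], [0.0, 410.1, 199.7], [0.0, 0.0, 1.0]] [[0.2205, 0.5845, -0.7808, 1.2995], [0.9752, -0.1175, 0.1874, -0.2003], [0.0178, -0.8028, -0.596, 0.6996], [0.0, 0.0, 0.0, 1.0]]
top [[382.3, 0.0, 318.3], [0.0, 382.3, 199.0], [0.0, 0.0, 1.0]] [[0.0102, -0.9876, 0.1567, 0.3732], [-0.9999, -0.0104, -0.0005, -0.0003], [0.0021, -0.1567, -0.9876, 0.9646], [0.0, 0.0, 0.0, 1.0]]
```

View pics/top0.png

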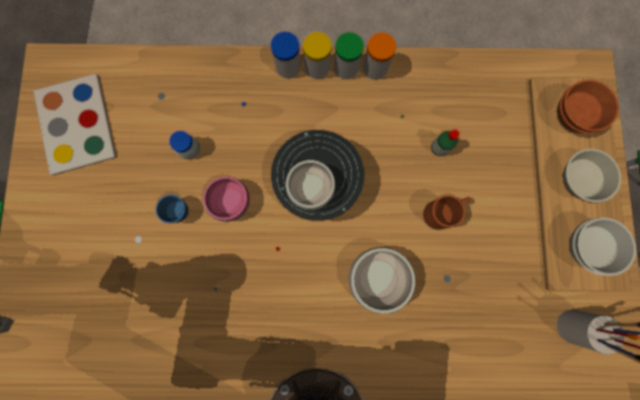

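View pics/scene0.png

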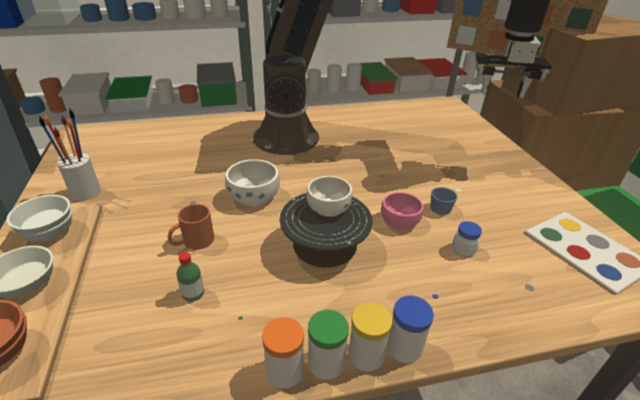

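Candidates in the top view: the bowl on the wheel (310,184), a larger off-white bowl (383,280), the pink bowl (226,199), and pale bowls on the board (592,175) and (603,246). The one on the wheel is off-white and smaller, so I choose it and check it in a close crop.

```bash
python3 - <<'E'
import cv2
p=cv2.imread("pics/top0.png")[120:230,260:380]
cv2.imwrite("pics/crop0.png",cv2.resize(p,None,fx=5,fy=5,interpolation=cv2.INTER_CUBIC))
E
cat > h.py <<'E'
from plant import ctrl
import numpy as np,cv2
from scipy.optimize import least_squares
def cam(n):
    c=ctrl.calibration(n);K=np.array(c["K"])
    if n=="wrist":
        o=ctrl.get_obs();from scipy.spatial.transform import Rotation as R
        T=np.eye(4);T[:3,:3]=R.from_euler("xyz",o["orientation"],degrees=True).as_matrix();T[:3,3]=o["tool_pos"]
        return K,T@np.array(c["hand_eye"])
    return K,np.array(c["extrinsics"])
def ray(n,uv,z,C=None):
    K,E=C or cam(n);uv=np.atleast_2d(uv).astype(float)
    d=np.c_[uv,np.ones(len(uv))]@np.linalg.inv(K).T@E[:3,:3].T
    return (E[:3,3]+d*((z-E[2,3])/d[:,2])[:,None])[:,:2]
def circ(P,r):
    f=least_squares(lambda q:np.hypot(*(P-q).T)-r,P.mean(0));return f.x,f.fun
E
```

```text
(no output)
```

View pics/crop0.png

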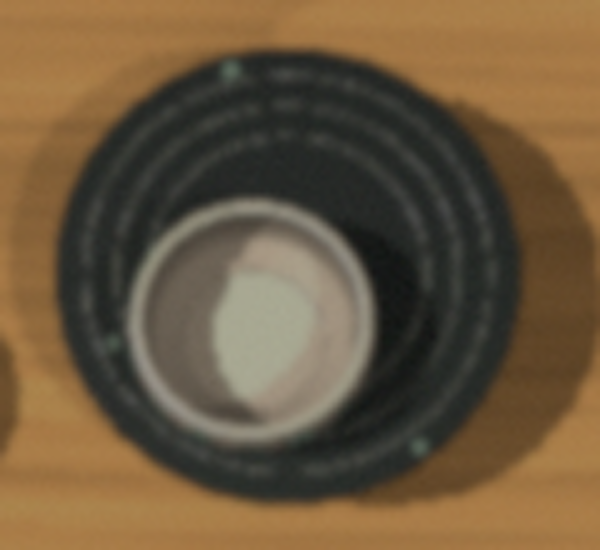

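```bash
python3 - <<'E'
from h import *
t=lambda L:(np.array(L)+.5)/5-.5+[260,120]
b,f=circ(ray("top",t([[128,320],[376,320],[252,198],[252,443]]),.148),.0525);print("bowl",b,f)
w,f=circ(ray("top",t([[82,275],[493,275],[288,73],[288,470]]),.09),.095);print("ring95",w,f)
w2,f=circ(ray("top",t([[57,275],[520,275],[288,48],[105,145],[470,145]]),.09),.11);print("edge",w2,f)
print("d",b-w,np.hypot(*(b-w)))
for n,u,z in [("mug",(448,210),.085),("bottle",(454,134),.115),("jar",(181,141),.07),("cup",(172,207),.05),("pink",(226,195),.06),("big",(383,278),.07)]: print(n,ray("top",u,z))
E
```

```text
bowl [0.5368402 0.0178039] [0.00147567 0.00147627 0.00184869 0.0018309 ]
ring95 [0.57296581 0.00278375] [1.22701704e-03 1.22655558e-03 1.44509583e-04 6.24591530e-05]
edge [0.56795717 0.00243949] [-0.00182698 -0.00146118  0.00256609 -0.00186343 -0.00232375]
d [-0.03612561  0.01502015] 0.0391237060611911
mug [[ 0.49008917 -0.30186142]]
bottle [[ 0.6636122  -0.31308975]]
jar [[0.65408451 0.33386684]]
cup [[0.49506075 0.35205547]]
pink [[0.52411169 0.22083172]]
big [[ 0.33315566 -0.1509787 ]]
```

The crop shows the bowl's rim spanning x 128–376 and y 198–443, inside the wheel head (x 57–520). It is the small off-white bowl, about 38 mm off centre towards (-x,+y). The tool's x axis already points along the push direction. I'll use the half-open fingers as a two-point cradle behind the bowl.

Request:
apply_moves(targets=[{"travel": [27, 29.5, 0], "roll": 0, "jaw": 60}, {"travel": [27, 29.5, 0], "roll": 0, "jaw": 60}, {"travel": [27, 29.5, 0], "roll": 0, "jaw": 60}, {"travel": [27, 29.5, 0], "roll": 0, "jaw": 60}, {"travel": [27, 29.5, 0], "roll": 0, "jaw": 60}, {"travel": [27, 29.5, 0], "roll": 0, "jaw": 60}, {"travel": [27, 29.5, 0], "roll": 0, "jaw": 60}, {"travel": [27, 29.5, 0], "roll": 0, "jaw": 60}, {"travel": [27, 29.5, 0], "roll": 0, "jaw": 60}, {"travel": [27, 29.5, 0], "roll": 0, "jaw": 60}])

```text
clock: 1.1
tool_pos: [0.4003, 0.2372, 0.2485]
orientation: [180.0, 0.0, -23.7]
force: [1.3, 1.2, 0.6]
opening: 0.0602
gripper_force: 0.0
```

Request:
apply_moves(targets=[{"travel": [27, 29.5, 0], "roll": 0, "jaw": 60}, {"travel": [27, 29.5, 0], "roll": 0, "jaw": 60}, {"travel": [27, 29.5, 0], "roll": 0, "jaw": 60}, {"travel": [27, 29.5, 0], "roll": 0, "jaw": 60}, {"travel": [27, 29.5, 0], "roll": 0, "jaw": 60}, {"travel": [0, 0, 0], "roll": 0, "jaw": 60}, {"travel": [0, 0, 0], "roll": 0, "jaw": 60}, {"travel": [0, 0, 0], "roll": 0, "jaw": 60}])

```text
clock: 1.9
tool_pos: [0.4642, 0.0499, 0.2484]
orientation: [180.0, 0.0, -23.8]
force: [0.0, -0.3, 0.4]
opening: 0.0599
gripper_force: 0.0
```

```bash
python3 - <<'E'
from h import *
K,E=cam("wrist");print(K.tolist(),np.round(E,3).tolist())
p=ctrl.snapshot("wrist");cv2.imwrite("pics/wrist1.png",p[:,:,::-1])
np.savez("w1",K=K,E=E)
E
```

```text
[[305.1414702127325, 0.0, 318.4092553938908], [0.0, 305.1414702127325, 197.20904734715174], [0.0, 0.0, 1.0]] [[-0.403, -0.881, -0.247, 0.531], [-0.915, 0.388, 0.11, 0.021], [-0.001, 0.271, -0.963, 0.385], [0.0, 0.0, 0.0, 1.0]]
```

View pics/wrist1.png

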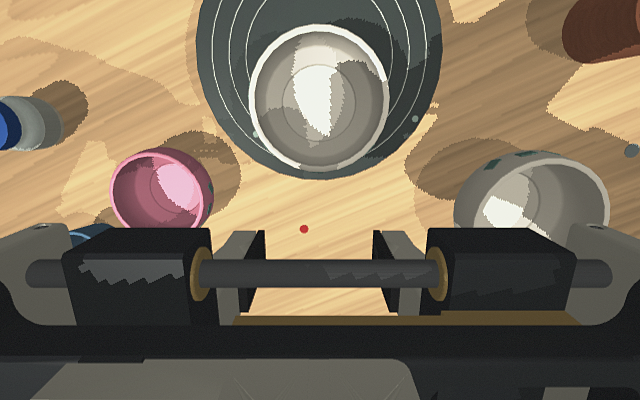

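The wrist view shows the fingers straddling u≈319 and the bowl rim centred near (318,97), with the wheel head's lower edge at (320,179). I'll enlarge it to measure closely.

```bash
python3 - <<'E'
import cv2
p=cv2.imread("pics/wrist1.png")[0:185,190:450]
cv2.imwrite("pics/crop1.png",cv2.resize(p,None,fx=3,fy=3,interpolation=cv2.INTER_CUBIC))
E
```

```text
(no output)
```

View pics/crop1.png

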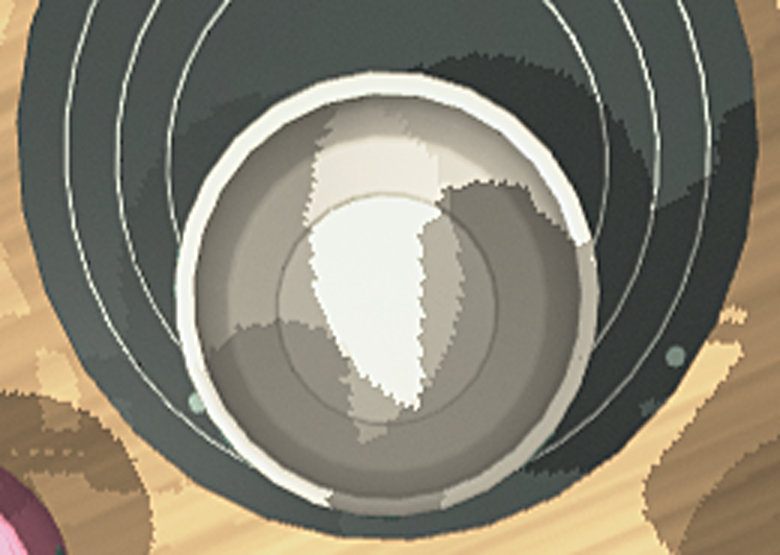

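```bash
python3 - <<'E'
from h import *
d=np.load("w1.npz");C=(d["K"],d["E"])
t=lambda L:(np.array(L)+.5)/3-.5+[190,0]
b,f=circ(ray("",t([[176,285],[598,285],[387,71],[330,507],[440,507]]),.148,C),.0525);print("bowl",b,f)
W=[]
for r,L in((.095,[[66,135],[710,130],[97,0],[680,0],[80,235]]),(.08,[[117,140],[658,150],[152,0],[617,0]]),(.065,[[168,150],[609,150],[230,0],[548,0]])):
    w,f=circ(ray("",t(L),.09,C),r);print(r,w,f);W.append(w)
w=np.mean(W,0);v=w-b
a=np.radians(-23.8);X=np.array([np.cos(a),np.sin(a)]);Y=np.array([np.sin(a),-np.cos(a)])
o=ctrl.get_obs();tp=o["tool_pos"][:2]
print("v",v,np.hypot(*v),"dir",np.degrees(np.arctan2(v[1],v[0])),"tool-axes v",X@v,Y@v,"bowl rel",X@(b-tp),Y@(b-tp))
E
```

```text
bowl [0.53701647 0.01821241] [-0.00051452 -0.00044667 -0.00050238 -0.0001776  -0.00044012]
0.095 [0.57117172 0.00251595] [ 4.33918207e-04 -3.31336920e-05 -4.13500782e-05 -2.86586467e-04
 -6.85606795e-04]
0.08 [0.57263236 0.00271461] [-0.00038877  0.00028665  0.00042986 -0.00038715]
0.065 [0.57120031 0.00257605] [ 4.42076427e-04  3.69059207e-04 -1.21266871e-04 -1.65243011e-05]
v [ 0.03465166 -0.0156102 ] 0.038005474085796354 dir -24.251057854868165 tool-axes v 0.038004296389928555 0.0002991929019911442 bowl rel 0.07959983911493645 -0.00012488796876207732
```

The measurements agree: the bowl needs 38 mm straight along tool x. I'll go down 118 mm, then approach.

Request:
apply_moves(targets=[{"travel": [0, 0, 20], "roll": 0, "jaw": 60}, {"travel": [0, 0, 25], "roll": 0, "jaw": 60}, {"travel": [0, 0, 25], "roll": 0, "jaw": 60}, {"travel": [0, 0, 25], "roll": 0, "jaw": 60}, {"travel": [0, 0, 15], "roll": 0, "jaw": 60}, {"travel": [0, 0, 8], "roll": 0, "jaw": 60}, {"travel": [5, 0, 0], "roll": 0, "jaw": 60}, {"travel": [5, 0, 0], "roll": 0, "jaw": 60}, {"travel": [4, 0, 0], "roll": 0, "jaw": 60}, {"travel": [2, 0, 0], "roll": 0, "jaw": 60}])

```text
clock: 2.95
tool_pos: [0.48, 0.0432, 0.1313]
orientation: [-179.9, -0.1, -23.8]
force: [-0.3, -0.2, 0.7]
opening: 0.0599
gripper_force: 0.0
```

Request:
apply_moves(targets=[{"travel": [2, 0, 0], "roll": 0, "jaw": 60}, {"travel": [2, 0, 0], "roll": 0, "jaw": 60}, {"travel": [2, 0, 0], "roll": 0, "jaw": 60}, {"travel": [2, 0, 0], "roll": 0, "jaw": 60}, {"travel": [2, 0, 0], "roll": 0, "jaw": 60}, {"travel": [2, 0, 0], "roll": 0, "jaw": 60}, {"travel": [2, 0, 0], "roll": 0, "jaw": 60}, {"travel": [2, 0, 0], "roll": 0, "jaw": 60}, {"travel": [2, 0, 0], "roll": 0, "jaw": 60}, {"travel": [2, 0, 0], "roll": 0, "jaw": 60}])

```text
clock: 3.95
tool_pos: [0.4974, 0.035, 0.1305]
orientation: [180.0, 0.0, -23.8]
force: [-1.1, 1.6, 0.5]
opening: 0.06
gripper_force: 1.0
```

Request:
apply_moves(targets=[{"travel": [2, 0, 0], "roll": 0, "jaw": 60}, {"travel": [2, 0, 0], "roll": 0, "jaw": 60}, {"travel": [2, 0, 0], "roll": 0, "jaw": 60}, {"travel": [2, 0, 0], "roll": 0, "jaw": 60}, {"travel": [2, 0, 0], "roll": 0, "jaw": 60}, {"travel": [2, 0, 0], "roll": 0, "jaw": 60}, {"travel": [2, 0, 0], "roll": 0, "jaw": 60}, {"travel": [0, 0, 0], "roll": 0, "jaw": 60}, {"travel": [0, 0, 0], "roll": 0, "jaw": 60}])

```text
clock: 4.85
tool_pos: [0.5104, 0.0293, 0.1306]
orientation: [-180.0, -0.0, -23.8]
force: [-0.8, 0.4, 0.6]
opening: 0.0601
gripper_force: 0.3
```

```bash
python3 - <<'E'
from h import *
K,E=cam("wrist");np.savez("w2",K=K,E=E);print(np.round(ctrl.get_obs()["tool_pos"],4))
p=ctrl.snapshot("wrist");cv2.imwrite("pics/wrist2.png",cv2.resize(p[0:230,150:490,::-1],None,fx=2,fy=2,interpolation=cv2.INTER_CUBIC))
E
```

```text
[0.5104 0.0293 0.1306]
```

View pics/wrist2.png

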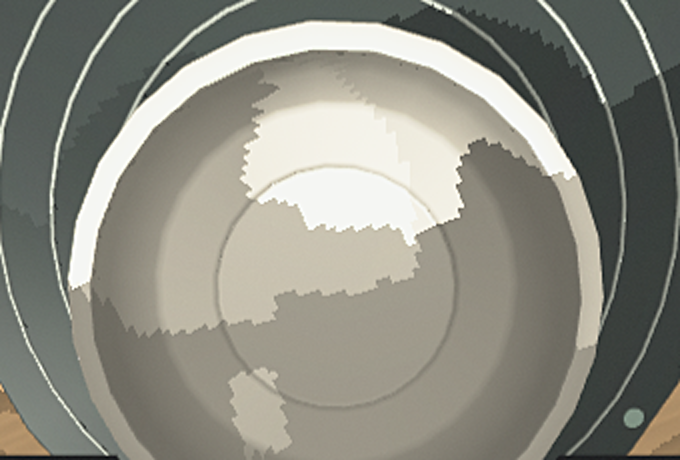

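```bash
python3 - <<'E'
from h import *
d=np.load("w2.npz");C=(d["K"],d["E"])
t=lambda L:(np.array(L)+.5)/2-.5+[150,0]
b,f=circ(ray("",t([[68,285],[603,285],[338,20],[575,180]]),.148,C),.0525);print("bowl",b,f)
W=[]
for r,L in((.08,[[51,200],[625,215],[135,0],[540,0]]),(.095,[[55,0],[0,130],[622,0],[679,200]])):
    w,f=circ(ray("",t(L),.09,C),r);print(r,w,f);W.append(w)
v=np.mean(W,0)-b; v2=np.array([.5717,.0026])-b
a=np.radians(-23.8);X=np.array([np.cos(a),np.sin(a)]);Y=np.array([np.sin(a),-np.cos(a)])
print(X@v,Y@v,X@v2,Y@v2,X@(b-ctrl.get_obs()["tool_pos"][:2]))
E
```

```text
bowl [0.55971246 0.00881265] [-0.00065025 -0.00011805  0.00043527 -0.000622  ]
0.08 [0.57123329 0.00296076] [ 2.46970166e-04  3.23348534e-04  1.26252519e-05 -1.07608769e-04]
0.095 [0.57098785 0.00321424] [-4.02332997e-04  6.36771072e-04  3.01796187e-05  2.76439379e-04]
0.012739164074703787 0.0006386242040273537 0.013475199035339077 0.0008468053316155003 0.053463650989583195
```

Request:
apply_moves(targets=[{"travel": [2, 0, 0], "roll": 0, "jaw": 60}, {"travel": [2, 0.2, 0], "roll": 0, "jaw": 60}, {"travel": [2, 0.2, 0], "roll": 0, "jaw": 60}, {"travel": [2, 0.1, 0], "roll": 0, "jaw": 60}, {"travel": [2, 0.1, 0], "roll": 0, "jaw": 60}, {"travel": [2, 0, 0], "roll": 0, "jaw": 60}, {"travel": [1, 0, 0], "roll": 0, "jaw": 60}, {"travel": [0, 0, 0], "roll": 0, "jaw": 60}, {"travel": [0, 0, 0], "roll": 0, "jaw": 60}])

```text
clock: 5.8
tool_pos: [0.5219, 0.0236, 0.1306]
orientation: [-180.0, -0.0, -23.8]
force: [-1.7, -0.3, 0.2]
opening: 0.0597
gripper_force: 0.4
```

Request:
apply_moves(targets=[{"travel": [-3, 0, 0], "roll": 0, "jaw": 60}, {"travel": [-6, 0, 0], "roll": 0, "jaw": 60}, {"travel": [-12, 0, 0], "roll": 0, "jaw": 60}, {"travel": [-15, 0, 0], "roll": 0, "jaw": 60}, {"travel": [-4, 0, -25], "roll": 0, "jaw": 60}, {"travel": [0, 0, -35], "roll": 0, "jaw": 60}, {"travel": [0, 0, -35], "roll": 0, "jaw": 60}, {"travel": [0, 0, -25], "roll": 0, "jaw": 60}, {"travel": [0, 0, 0], "roll": 0, "jaw": 60}, {"travel": [0, 0, 0], "roll": 0, "jaw": 60}])

```text
clock: 6.8
tool_pos: [0.4843, 0.0402, 0.2509]
orientation: [-179.9, -0.0, -23.7]
force: [-0.2, 0.0, -0.4]
opening: 0.0599
gripper_force: 0.0
```

```bash
python3 - <<'E'
from h import *
K,E=cam("wrist");np.savez("w3",K=K,E=E);print(np.round(ctrl.get_obs()["tool_pos"],4))
p=ctrl.snapshot("wrist");cv2.imwrite("pics/wrist3.png",cv2.resize(p[0:185,190:450,::-1],None,fx=3,fy=3,interpolation=cv2.INTER_CUBIC))
E
```

```text
[0.4843 0.0402 0.2509]
```

View pics/wrist3.png

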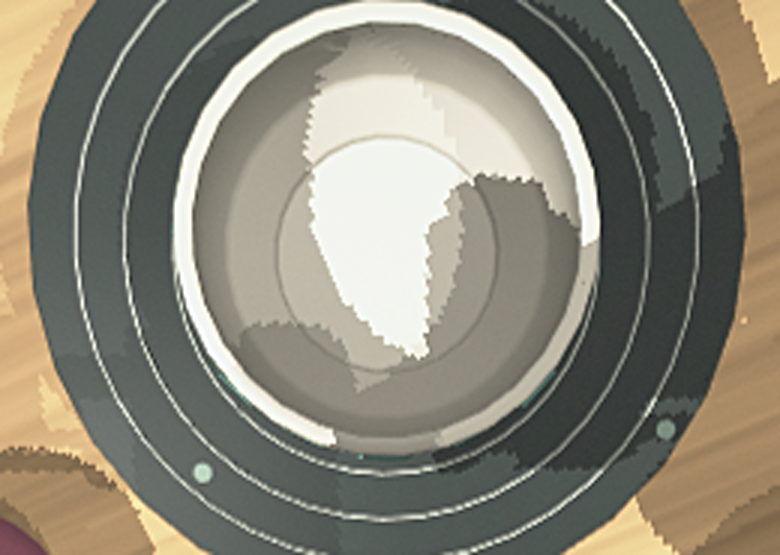

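```bash
python3 - <<'E'
from h import *
d=np.load("w3.npz");C=(d["K"],d["E"])
t=lambda L:(np.array(L)+.5)/3-.5+[190,0]
b,f=circ(ray("",t([[173,220],[600,220],[386,1],[335,445],[440,445]]),.148,C),.0525);print("bowl",b,f)
W=[]
for r,L in((.08,[[124,230],[649,240],[387,520]]),(.095,[[75,225],[698,220],[165,0],[612,0]])):
    w,f=circ(ray("",t(L),.09,C),r);print(r,w,f);W.append(w)
v=np.mean(W,0)-b; print(v,np.hypot(*v))
o=ctrl.get_obs();print(o["clock"])
E
```

```text
bowl [0.57178492 0.00242515] [-0.00027703 -0.00030932 -0.00115944 -0.00069466 -0.00055833]
0.08 [0.57076638 0.00306849] [2.01380079e-04 2.00529792e-04 3.99476301e-05]
0.095 [0.57102919 0.00273482] [ 0.00018532 -0.00015012 -0.00024835  0.00024773]
[-0.00088714  0.00047651] 0.001007013597303922
6.85
```

The bowl rim and the rings now share a centre to about 1 mm, and the arm is clear of everything, so I'm handing it in.

```bash
python3 -c "
from plant import ctrl
print(ctrl.close_job())"
```

```text
the job is handed in; nothing more can be done
None
```

The bowl was nudged onto the wheel's axis, measured within about 1 mm of centre from the wrist camera; the job was handed in at about 7 s with the arm clear, though no verdict was returned.

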